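# Seal the nail tin and hold the fixings box open for it

## Task

Help me put the nails away: set the loose wooden stopper lid on the open tin of nails and press it down until it sits level with its brim on the rim all round, and leave the tin standing on the bench. Then lift the lid of the wooden fixings box by its knob and hold it open at about 60 degrees so that I can put the tin in; the lid falls shut by itself and its hinge screws are loose, so never push it back to its stop, and finish while still holding it there. Do not knock the other things on the bench about.

Things in the scene. Friction and masses are not known exactly. Their poses are not given: they have to be found in the camera images.
- tin_mouth (a point): centre of the mouth, level with the rim, of the open round steel tin of nails: tin 76 mm across, 87 mm tall, wall about 4 mm, 0.3 kg, loose, standing on the bench with the mouth up; z axis = the tin's axis
- lid_knob (a point): centre of the knob of the tin's loose wooden stopper lid, which stands knob up on the bench. The turned knob is 36 mm tall and 28 mm across from 7 mm below to 7 mm above this point, its narrower neck below that. This point is 24 mm above the top of the lid's brim, 32 mm above the brim's underside and 48 mm above the lid's foot.
- lid_seat (a point): centre of the underside of that lid's brim (81 mm across, 8 mm thick); seated, it meets tin_mouth; z axis up through the knob. Below it: a plug 59 mm across, 16 mm deep, chamfered foot, with a rubber sealing ring bulging to 70 mm, which goes into the tin's mouth. The ring stops it some mm high; 5 to 15 N push it home, where friction keeps it
- box_knob (a point): centre of the turned knob (28 mm across, 36 mm tall, the same shape) on the hinged lid of the wooden fixings box, 24 mm above the lid's top, near the middle of its front edge. The box is 160 mm deep, 220 wide, 162 tall shut, fixed, hinge at the back, away from the robot. Axes turn with the lid; shut: x from the box's front towards the hinge, y along the hinge, z up
- box_hinge (a point): middle of the hinge line of that lid, at the top of the box's back, 151 mm above the bench; y axis along the hinge, x from the front of the box to its back, z up. Box_knob lies 138 mm in front of it and 34.5 mm above it when shut
- box_lid (a joint): angle of the box lid in rad: 0 shut, grows as it opens, hinge stop at 1.36. It weighs 0.32 kg and falls shut from any angle when let go (about 2 N lift it at the knob)
- mallet: wooden mallet, 112x290x62 mm, lying on the bench; bystander
- pliers: pliers, 62x171x14 mm, lying on the bench; bystander
- perch_block: sawn wooden block, 50x95x28 mm, lying on the bench; bystander
- pencil: carpenter's pencil, 13x159x9 mm, lying on the bench; bystander
- mug: enamel mug, 82x109x74 mm, standing on the bench; bystander
- disc: round wooden disc, 46 mm across, 20 mm tall, lying on the bench; bystander

How it is judged (in metres and radians):
On the way, in this order (a step that is already met when the one before it is completed fails the run):
1. the stopper lid is pressed home in the tin: brim on the rim all round, tin upright on the bench, box still shut (z of lid_seat in the frame of tin_mouth below 0.0018 m and horizontal distance between lid_seat and tin_mouth below 0.006 m and angle between the z axis of lid_seat and the z axis of tin_mouth, either way round below 0.05 rad and angle between tin_mouth's own z axis and vertical below 0.06 rad and value of joint box_lid below 0.05 rad), for 0.3 s.
2. the box lid is lifted to about 60 degrees by the robot (value of joint box_lid between 0.942 and 1.152 rad and contact force between the fingers and box_lid above 0.3 N), for 0.2 s.
At the end, for the whole second after the job is handed in: The box lid is held still by the robot's fingers at 60 degrees, give or take 6, and the tin stands upright on the bench with its stopper lid seated (brim within 2 mm of the rim, level within 3 degrees) (all of step 2 and velocity of joint box_lid between -0.06 and 0.06 rad/s and z of lid_seat in the frame of tin_mouth below 0.0018 m and horizontal distance between lid_seat and tin_mouth below 0.006 m and angle between the z axis of lid_seat and the z axis of tin_mouth, either way round below 0.05 rad and angle between tin_mouth's own z axis and vertical below 0.06 rad and height (world z) of tin_mouth between 0.082 and 0.092 m); the arm keeps its last pose, push and grip.
It fails at once if the tin is tipped over (angle between tin_mouth's own z axis and vertical above 0.5 rad).
It fails at once if the box lid is pushed back to its hinge stop (value of joint box_lid above 1.3 rad).
It fails at once if another thing on the bench is knocked about (distance of any of mallet, pliers, perch_block, pencil, mug, disc from where it was at the start of the episode above 0.04 m).
It also fails if it takes over 54 s, if anything falls off the work surface, if the arm or the gripper's body presses on something with over 40 N, if the wrist force passes 120 N, or if a joint passes its speed limit or range.

## Robot

A 6-joint arm with a two-finger parallel gripper is mounted at the origin on a cart in front of the work surface, level with it; the furniture and walls round the work are solid. World frame = base frame: x ahead of the robot, y to its left, z up, the work surface at z = 0. Lengths are in m, angles in degrees, forces in N, time in s.
With the tool pointing down it reaches from about 0.375 to 0.9 m from the base axis. Payload 3.1 kg.
Tool frame: the origin (TCP) lies on the centre line of the jaws, within the pads' length; the fingertips stand 25 mm ahead of it and the grasp point (between the pads) lies 6 mm ahead of it; y points along the fingers, x is the direction in which the jaws open and shut, and the axes are right-handed (so a half turn about y gives the same grasp; the last joint's range is limited). The gripper opens to 87 mm and grips with 3 to 60 N. Pads are 19 mm wide; open, the fingers measure 117 mm over their backs; the gripper's body (75 mm by 190 mm) begins 51 mm behind the grasp point.
Start: joints at [-84.769, 30.224, 82.088, -0, 67.689, -10.227], TCP at [0.167, -0.602, 0.248] pointing down, gripper open.
Joint ranges: [-176.69, 176.69], [-43.24, 126.21], [12.49, 139.97], [-82, 262], [0, 151.66], [-163.58, 163.58]. Speed limits (degrees/s): [159.86, 159.86, 180, 180, 180, 180].

## Interface

Orientations are given as a 3x3 rotation matrix whose columns are the frame's x, y, z axes.
In Python, from rig import * gives the robot as it stands.
- The arm moves only by the tool play_rows, never from a script. Its argument "commands" is a list of rows, each a list of 2 entries, a list of its own where there are three numbers: the shift along the world's x, y, z in m, then the turn, a rotation vector about the world's x, y, z in rad. A call has 1 to 10 rows; each row is the pose to reach, as a shift and turn from the pose commanded when the call began; what a row does not reach only later rows make up. A row lasts 1/8 s, in which the tool goes at most 62.5 mm and 10.7 degrees, less where a joint would pass 70% of its speed; a pose out of reach is approached as far as the arm can. A call with a gripper value outside its range is refused whole. "gripper" is the finger opening in m, from 0 to 0.087, set as the call begins (left out, the last holds). The fingers move at their own pace and stop on an object; the grip force is fixed at half the most. Time passes only in rows, so rows that repeat a pose let the fingers close. It gives the time, the measured TCP pose, the force and the opening at its end, in the units of the state.
- read_state(): the state, without advancing time (a new reading comes with each control period).
- capture(name): name is "scene" or "top" or "wrist"; returns a dict with "frame" (420x560x3 uint8, red, green, blue), "depth" (420x560 float32, m along the optical axis (not along the pixel's ray), 0 where there is no reading), "mtx" (3x3 intrinsics, pixels), "cam_to_world" (4x4, takes a point from camera to world coordinates); the wrist camera has in their place "hand_eye" (4x4, takes a point from camera to tool coordinates, whose origin is the TCP and whose axes are the tool frame's). Camera axes: x right, y down, z forward; pixel columns grow to the right and rows downward; lengths in m; the calibration is good to about 2 mm. A picture is of the moment at which its call begins: read the wrist's pose just before it.
- hand_in(): hands the job in, once; it reports no verdict.
The state is a dict: "time_s": time; "joint_positions": joint angles; "qvel": joint speeds; "tau": joint torques, N m; "position": TCP position; "tcp_rot": TCP orientation; "force": force on the tool from outside, world axes, zero at the start; "moment": the same for the moment, N m; "opening": opening from 0.0 (shut) to 1.0 (fully open).
Only numpy, scipy, OpenCV 4.12 (cv2) and the standard library are available. Lean on these libraries where they do the work, as an engineer would, in place of code of your own. Each camera call takes 0.05 s, during which the arm holds its last target. There are 200 camera calls.

## Working session

There is one attempt and no reset: what is moved stays moved. The work goes in short steps, Python scripts to look and compute and a tool call to move; the robot and the scene stay as the last step left them, time stands still between calls to the robot, and variables do not carry over. Pictures are saved under pics/ and viewed, about 8 in all and at most 12, crops included, and the job is handed in when it is done.

Besides the shell and the picture viewer there is one more tool, called after ">>>" by a JSON object that holds its "method" and its "body", one argument or row to a line. play_rows: Moves the arm, as the interface text tells. Its arguments: {"type":"object","properties":{"commands":{"type":"array"},"gripper":{"type":"number"}},"required":["commands"]}

```bash
mkdir -p pics
cat > h.py <<'E'
from rig import *
import numpy as np, cv2
def save(c,name): cv2.imwrite('pics/'+name+'.png',c['frame'][:,:,::-1])
def cloud(c,T=None):
    T=c['cam_to_world'] if T is None else T
    d=c['depth'];K=c['mtx'];v,u=np.mgrid[:d.shape[0],:d.shape[1]]
    P=np.stack([(u-K[0,2])/K[0,0]*d,(v-K[1,2])/K[1,1]*d,d],-1)
    return P@T[:3,:3].T+T[:3,3]
def st():
    s=read_state();print(s['time_s'],np.round(s['position'],4),np.round(s['force'],2),s['opening'],np.round(s['joint_positions'],1));print(np.round(s['tcp_rot'],3));return s
E
python3 - <<'E'
from h import *
st()
a=capture('scene');b=capture('top')
np.savez('a.npz',**a);np.savez('b.npz',**b)
save(a,'scene');save(b,'top')
E
```

```text
0.0 [ 0.1665 -0.6017  0.2466] [-0.12  0.53  0.69] 1.0034685368306362 [-84.8  30.3  82.2  -0.   67.7 -10.2]
[[ 0.267 -0.     0.964]
 [-0.964  0.002  0.267]
 [-0.002 -1.     0.   ]]
```

View pics/scene.png

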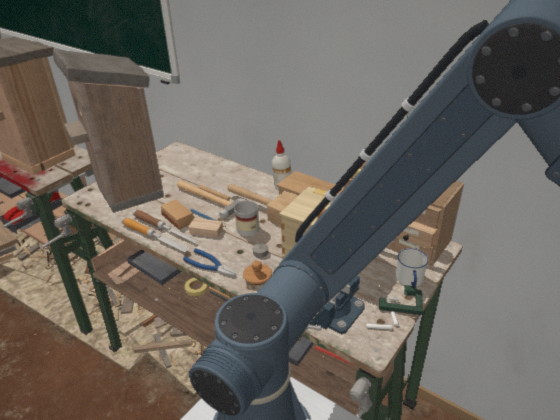

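View pics/top.png

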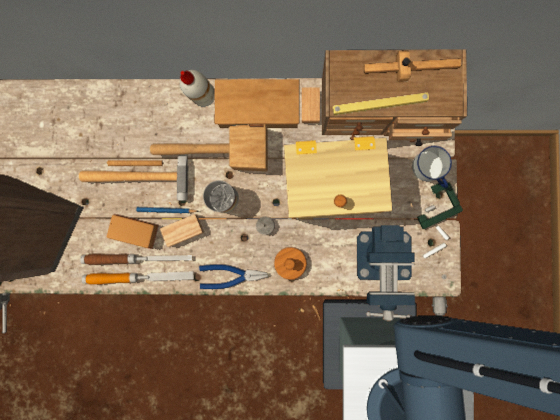

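Scene: the tin is at about (246,218), and the lid at about (258,270). In the top view the tin is at (220,197), the stopper lid at (291,264), the disc at (265,227), the pliers at (235,275), and the box at (338,178) with its knob at (340,201).

Run:
```python
from h import *
b=np.load('b.npz');a=np.load('a.npz');P=cloud(b)
def reg(u0,u1,v0,v1,z0,z1,n,P=P):
    R=P[v0:v1,u0:u1].reshape(-1,3);R=R[(R[:,2]>z0)&(R[:,2]<z1)]
    (cx,cy),r=cv2.minEnclosingCircle(R[:,:2].astype(np.float32))
    print(n,len(R),'mean',R.mean(0).round(4),'mid',((R.min(0)+R.max(0))/2).round(4),'size',np.ptp(R,0).round(4),'circ',round(cx,4),round(cy,4),round(r,4))
for n,(u,v) in dict(tin=(220,197),lid=(291,264),disc=(265,227),knob=(340,201),box=(320,180)).items(): print(n,P[v,u].round(4))
reg(200,240,178,216,.075,.1,'tinrim')
reg(270,310,245,283,.015,.045,'lidbrim')
reg(270,310,245,283,.048,.075,'lidknob')
reg(325,355,185,215,.175,.22,'boxknob')
reg(270,400,130,225,.140,.17,'box')
reg(255,277,218,237,.012,.04,'disc')
Q=cloud(a)
reg(225,268,195,240,.075,.1,'S tinrim',Q);reg(240,276,255,290,.045,.08,'S lidknob',Q);reg(240,276,255,290,.015,.03,'S brim',Q)
R=P[130:225,270:400].reshape(-1,3);R=R[(R[:,2]>.14)&(R[:,2]<.17)]
print(cv2.minAreaRect((R[:,:2]*1000).astype(np.float32)))
for n,c in (('top',b['cam_to_world']),('scene',a['cam_to_world'])):print(n,c.round(3).tolist())
# height map around workspace
v,u=np.mgrid[120:300:8,180:470:10];
for r in range(0,v.shape[0]): print(v[r,0],' '.join('%3d'%(1000*z) for z in P[v[r],u[r],2]))
```

```text
tin [0.5209 0.4687 0.0244]
lid [0.3577 0.29   0.0625]
disc [0.4465 0.3562 0.0176]
knob [0.5003 0.1832 0.199 ]
box [0.549  0.2245 0.1629]
tinrim 126 mean [0.5229 0.4663 0.085 ] mid [0.5201 0.4621 0.0836] size [0.074  0.0749 0.0169] circ 0.5199 0.462 0.0379
lidbrim 728 mean [0.3594 0.2927 0.0242] mid [0.359  0.2934 0.024 ] size [0.0768 0.0793 0.017 ] circ 0.359 0.2932 0.0404
lidknob 103 mean [0.3592 0.2926 0.0586] mid [0.3585 0.2926 0.0579] size [0.0264 0.0243 0.0133] circ 0.3587 0.2925 0.0138
boxknob 134 mean [0.5023 0.1826 0.1959] mid [0.5027 0.1827 0.1936] size [0.0261 0.0256 0.0191] circ 0.5027 0.182 0.0136
box 7518 mean [0.5576 0.1856 0.1617] mid [0.5643 0.1861 0.1595] size [0.1945 0.237  0.0197] circ 0.5555 0.1864 0.1386
disc 241 mean [0.4506 0.3566 0.0197] mid [0.4491 0.3565 0.0202] size [0.04   0.0449 0.0158] circ 0.4517 0.3564 0.0228
S tinrim 132 mean [0.5194 0.4654 0.0804] mid [0.5187 0.4638 0.0814] size [0.0805 0.076  0.0127] circ 0.519 0.4639 0.0411
S lidknob 78 mean [0.3529 0.2903 0.0543] mid [0.3555 0.2928 0.0529] size [0.0279 0.0275 0.0155] circ 0.3554 0.2922 0.0147
S br
[... 2561 characters left out ...]
27  27  29  -2  -1   1 1264  -3  13 121 120 121 125 117   1   0   0   1   4
264  -1   0   3  11   9   3   0   4   1   4  27  57  24   2   0   1   5  -5  14 119 121 123 123 1264   4  -1  -2   0   2
272  12  11   1  -2  -4   0  10   9  11   0  22 1264  23   0   0   2  -1   3  13  18  66  74  13  15  -2  -1   1   3  -1
280   3  -1   0  -2   4  -1  17  12  -3   3  -2 -21   0   0  -2   2   2   4  -1   0  65  75  -1   1   0   0   1   0   4
288  -2   0  14   8   6  -2   1   1   3  -3  -3   1   2  -1   0  -2   0  -1   2   3  67  73   0   0   0   3   2   3   0
296 -798 -801 -799 -794 -805 -795 -801 -805 -804 -798 -801 -811 -797 -795 -804 -799 -797 -792 -806 119 120 119 121 118 -800 -797 -51 -794 -798
```

>>> {"method": "play_rows", "body": {
  "commands": [
    [[0.053, 0.042, 0.02], [0, 0, 0]],
    [[0.103, 0.082, 0.04], [0, 0, 0]],
    [[0.153, 0.122, 0.05], [0, 0, 0]],
    [[0.193, 0.172, 0.05], [0, 0, 0]],
    [[0.223, 0.227, 0.05], [0, 0, 0]],
    [[0.253, 0.282, 0.05], [0, 0, 0]],
    [[0.273, 0.342, 0.05], [0, 0, 0]],
    [[0.283, 0.402, 0.05], [0, 0, 0]],
    [[0.288, 0.462, 0.05], [0, 0, 0]],
    [[0.288, 0.522, 0.05], [0, 0, 0]]
  ],
  "gripper": 0.087
}}

```text
time_s: 1.35
position: [0.4545, -0.0878, 0.2973]
tcp_rot: [[0.266, 0.0, 0.964], [-0.964, 0.0, 0.266], [-0.0, -1.0, 0.0]]
force: [0.6, 1.1, -0.4]
opening: 0.999
```

>>> {"method": "play_rows", "body": {
  "commands": [
    [[0, 0.06, 0], [0, 0, 0]],
    [[0, 0.12, 0], [0, 0, 0]],
    [[0, 0.18, 0], [0, 0, 0]],
    [[0, 0.24, 0], [0, 0, 0]],
    [[-0.01, 0.3, 0], [0, 0, 0]],
    [[-0.02, 0.36, 0], [0, 0, 0]],
    [[-0.03, 0.42, 0.02], [0, 0, 0]],
    [[-0.03, 0.45, 0.04], [0, 0, 0]],
    [[-0.03, 0.45, 0.04], [0, 0, 0]],
    [[-0.03, 0.45, 0.04], [0, 0, 0]]
  ]
}}

```text
time_s: 2.6
position: [0.4238, 0.3591, 0.3365]
tcp_rot: [[0.267, -0.002, 0.964], [-0.964, -0.002, 0.267], [0.001, -1.0, -0.002]]
force: [-0.2, -1.1, 0.1]
opening: 1.0
```

Run:
```python
from h import *
s=st();w=capture('wrist');save(w,'w1');np.savez('w1.npz',p=s['position'],R=s['tcp_rot'],**w);print(w['hand_eye'].round(3))
```

```text
2.6 [0.4238 0.3591 0.3365] [-0.23 -1.05  0.14] 0.9997123195233637 [ 28.8  19.5  85.5  -0.   75.2 103.3]
[[ 0.267 -0.002  0.964]
 [-0.964 -0.002  0.267]
 [ 0.001 -1.    -0.002]]
[[ 1.    -0.001 -0.     0.   ]
 [ 0.    -0.257  0.966 -0.136]
 [-0.001 -0.966 -0.257  0.07 ]
 [ 0.     0.     0.     1.   ]]
```

View pics/w1.png

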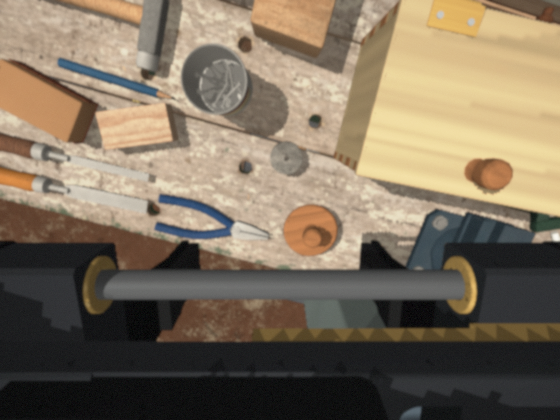

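The wrist view shows the tin rim at (215,80), the stopper knob at (313,237), its brim at (310,230), and the box knob at (490,173).

```bash
cat >> h.py <<'E'
def wcloud(w):
    T=np.eye(4);T[:3,:3]=w['R'];T[:3,3]=w['p'];return cloud(w,T@w['hand_eye'])
E
python3 - <<'E'
from h import *
from scipy.optimize import least_squares
w=np.load('w1.npz');W=wcloud(w);b=np.load('b.npz');P=cloud(b);P2=cloud(np.load('a.npz'))
def sel(P,c,r,z0,z1):
    R=P.reshape(-1,3);return R[(np.hypot(R[:,0]-c[0],R[:,1]-c[1])<r)&(R[:,2]>z0)&(R[:,2]<z1)]
def circ(R,r):
    x,y=R[:,0],R[:,1];f=least_squares(lambda q:np.hypot(x-q[0],y-q[1])-r,[np.median(x),np.median(y)],loss='soft_l1',f_scale=.002);return f.x.round(4),len(R)
for n,C in (('W',W),('T',P),('S',P2)):
    print(n,'tin',circ(sel(C,(.52,.463),.05,.079,.095),.036),'z',np.percentile(sel(C,(.52,.463),.05,.07,.11)[:,2],[90,97]).round(4))
    for k,c,z0,z1 in (('knob',(.357,.2925),.05,.075),('brim',(.357,.2925),.018,.032),('boxknob',(.502,.182),.172,.21),('disc',(.45,.356),.012,.03)):
        R=sel(C,c,.05,z0,z1)
        if len(R)<8: continue
        (x,y),r=cv2.minEnclosingCircle(R[:,:2].astype(np.float32));print('  ',k,len(R),round(x,4),round(y,4),round(r,4),R.mean(0).round(4),np.percentile(R[:,2],98).round(4))
# box yaw: top view edges
R=P[125:225,270:400].reshape(-1,3);R=R[(abs(R[:,2]-.162)<.008)]
for k in range(2):
    pass
xs=[];
for y in np.arange(.09,.275,.01):
    q=R[abs(R[:,1]-y)<.005]; xs.append((y,np.percentile(q[:,0],1),np.percentile(q[:,0],99)))
xs=np.array(xs);print('front',np.polyfit(xs[:,0],xs[:,1],1),'back',np.polyfit(xs[:,0],xs[:,2],1));print(xs.round(4)[::3])
ys=np.array([(x,*np.percentile(R[abs(R[:,0]-x)<.005][:,1],[1,99])) for x in np.arange(.5,.63,.01)])
print('sides',np.polyfit(ys[:,0],ys[:,1],1),np.polyfit(ys[:,0],ys[:,2],1))
E
```

```text
W tin (array([0.5199, 0.4618]), 548) z [0.0852 0.0857]
   knob 302 0.3592 0.2933 0.0137 [0.3603 0.2941 0.0568] 0.0596
   brim 1846 0.3585 0.2933 0.0406 [0.3619 0.2948 0.0223] 0.0242
   boxknob 1022 0.502 0.1826 0.014 [0.5019 0.1864 0.1919] 0.1968
   disc 820 0.4513 0.3568 0.0229 [0.4518 0.3569 0.0179] 0.0197
T tin (array([0.5202, 0.4618]), 117) z [0.0887 0.0902]
   knob 103 0.3587 0.2925 0.0138 [0.3592 0.2926 0.0586] 0.0639
   brim 719 0.359 0.2932 0.0404 [0.3593 0.2928 0.0242] 0.0294
   boxknob 134 0.5027 0.182 0.0136 [0.5023 0.1826 0.1959] 0.2008
   disc 254 0.4518 0.3564 0.0229 [0.4517 0.3566 0.0198] 0.0252
S tin (array([0.5179, 0.4628]), 86) z [0.0844 0.0862]
   knob 62 0.3554 0.2922 0.0147 [0.3538 0.2912 0.0561] 0.0604
   brim 380 0.3551 0.2923 0.0415 [0.3512 0.2891 0.0221] 0.0271
   boxknob 23 0.4971 0.1779 0.0119 [0.4935 0.177  0.1901] 0.1975
   disc 138 0.4498 0.357 0.025 [0.4477 0.3556 0.0172] 0.0219
front [-0.07337137  0.48927458] back [-0.1073672   0.66025361]
[[0.09   0.483  0.6422]
 [0.12   0.4812 0.6463]
 [0.15   0.4786 0.641 ]
 [0.18   0.4764 0.6358]
 [0.21   0.4741 0.6331]
 [0.24   0.4717 0.6347]
 [0.27   0.4694 0.635 ]]
sides [0.07040191 0.03514957] [0.072      0.25681646]
```

>>> {"method": "play_rows", "body": {
  "commands": [
    [[-0.03, -0.03, -0.04], [0, 0, 0]],
    [[-0.065, -0.066, -0.08], [0, 0, 0]],
    [[-0.065, -0.066, -0.14], [0, 0, 0]],
    [[-0.065, -0.066, -0.2], [0, 0, 0]],
    [[-0.065, -0.066, -0.22], [0, 0, 0]],
    [[-0.065, -0.066, -0.22], [0, 0, 0]],
    [[-0.065, -0.066, -0.22], [0, 0, 0]]
  ],
  "gripper": 0.06
}}

```text
time_s: 3.52
position: [0.36, 0.2937, 0.1182]
tcp_rot: [[0.265, 0.001, 0.964], [-0.964, 0.0, 0.265], [-0.0, -1.0, 0.001]]
force: [0.2, -0.1, -0.7]
opening: 0.695
```

>>> {"method": "play_rows", "body": {
  "commands": [
    [[-0.001, 0, -0.03], [0, 0, 0]],
    [[-0.001, 0, -0.05], [0, 0, 0]],
    [[-0.001, 0, -0.06], [0, 0, 0]],
    [[-0.001, 0, -0.063], [0, 0, 0]],
    [[-0.001, 0, -0.063], [0, 0, 0]],
    [[-0.001, 0, -0.063], [0, 0, 0]]
  ]
}}

```text
time_s: 4.28
position: [0.3589, 0.2944, 0.0552]
tcp_rot: [[0.267, 0.001, 0.964], [-0.964, 0.001, 0.267], [-0.0, -1.0, 0.001]]
force: [-0.2, 0.2, 0.1]
opening: 0.688
```

>>> {"method": "play_rows", "body": {
  "commands": [
    [[0, 0, 0], [0, 0, 0]],
    [[0, 0, 0], [0, 0, 0]],
    [[0, 0, 0], [0, 0, 0]],
    [[0, 0, 0], [0, 0, 0]],
    [[0, 0, 0], [0, 0, 0]],
    [[0, 0, 0], [0, 0, 0]]
  ],
  "gripper": 0.0
}}

```text
time_s: 5.03
position: [0.3584, 0.2941, 0.0545]
tcp_rot: [[0.267, -0.0, 0.964], [-0.964, -0.0, 0.267], [0.0, -1.0, -0.0]]
force: [0.2, -0.3, 0.1]
opening: 0.304
```

>>> {"method": "play_rows", "body": {
  "commands": [
    [[0, 0, 0.01], [0, 0, 0]],
    [[0, 0, 0.04], [0, 0, 0]],
    [[0, 0, 0.1], [0, 0, 0]],
    [[0, 0, 0.15], [0, 0, 0]],
    [[0, 0, 0.15], [0, 0, 0]],
    [[0, 0, 0.15], [0, 0, 0]],
    [[0, 0, 0.15], [0, 0, 0]]
  ]
}}

```text
time_s: 5.9
position: [0.3573, 0.2935, 0.2032]
tcp_rot: [[0.266, -0.003, 0.964], [-0.964, -0.002, 0.266], [0.001, -1.0, -0.004]]
force: [0.3, 0.3, -1.7]
opening: 0.304
```

Run:
```python
from h import *
s=st();w=capture('wrist');save(w,'w2');np.savez('w2.npz',p=s['position'],R=s['tcp_rot'],**w)
a=capture('scene');np.savez('a2.npz',**a);b=capture('top');np.savez('b2.npz',**b)
cv2.imwrite('pics/s2.png',np.hstack([cv2.resize(w['frame'][150:420,150:420],(400,400)),cv2.resize(a['frame'][140:290,180:330],(400,400))])[:,:,::-1])
```

```text
5.9 [0.3573 0.2935 0.2032] [ 0.34  0.27 -1.69] 0.3044908492582487 [ 25.5  21.9 107.4   0.   50.9 100.1]
[[ 0.266 -0.003  0.964]
 [-0.964 -0.002  0.266]
 [ 0.001 -1.    -0.004]]
```

View pics/s2.png

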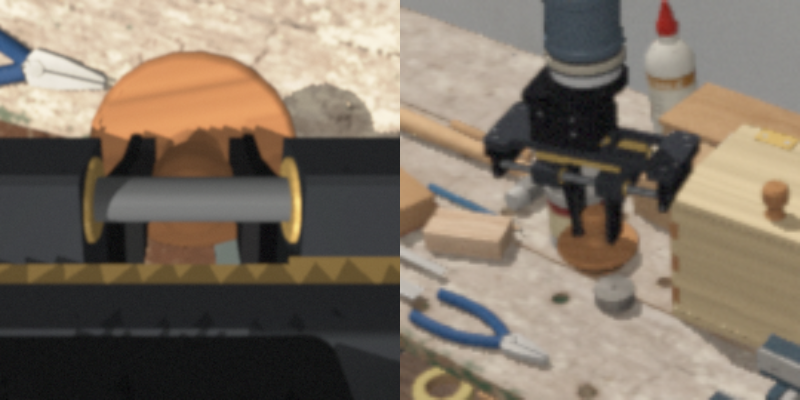

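The lid is held knob-in-jaws; its brim shows at (195,110) in the left crop and hangs below the fingers in the right one. I'll check its tilt and its centre relative to the tool.

```bash
cat > lidfit.py <<'E'
from h import *
def fit(w,p,R):
    L=cloud(w,w['hand_eye'])  # tool frame
    Q=L.reshape(-1,3);col=w['frame'].reshape(-1,3).astype(int)
    m=(abs(Q[:,0])<.045)&(abs(Q[:,2])<.045)&(Q[:,1]>.02)&(Q[:,1]<.042)&(w['depth'].ravel()>0)&(col[:,0]-col[:,2]>40)
    Q=Q[m]
    for _ in range(4):
        A=np.c_[Q[:,0],Q[:,2],np.ones(len(Q))];c=np.linalg.lstsq(A,Q[:,1],rcond=None)[0];r=Q[:,1]-A@c;Q=Q[abs(r)<max(.0012,2*r.std())]
    n=np.array([c[0],-1,c[1]]);n/=np.linalg.norm(n)
    (x,z),rr=cv2.minEnclosingCircle(Q[:,[0,2]].astype(np.float32))
    print(len(Q),'res',r.std().round(5),'plane y=',c.round(4),'normal world',(R@n).round(4),'ring tool x,z',round(x,4),round(z,4),round(rr,4))
    return Q
if __name__=='__main__':
    w=np.load('w2.npz');fit(w,w['p'],w['R'])
    for f in ('a2','b2'):
        P=cloud(np.load(f+'.npz')).reshape(-1,3)
        c=np.array([.3573,.2935]);q=P[(np.hypot(*(P[:,:2]-c).T)<.05)&(P[:,2]>.155)&(P[:,2]<.185)]
        if len(q)>20: print(f,len(q),cv2.minEnclosingCircle(q[:,:2].astype(np.float32)),q.mean(0).round(4))
E
python3 lidfit.py
```

```text
6644 res 0.00056 plane y= [-0.0035  0.001   0.0319] normal world [0.0035 0.0052 1.    ] ring tool x,z 0.001 0.0001 0.0398
a2 398 ((0.3546508550643921, 0.29426950216293335), 0.04111722484230995) [0.3444 0.285  0.171 ]
b2 29 ((0.39138251543045044, 0.30631279945373535), 0.015237045474350452) [0.3925 0.3064 0.1724]
```

>>> {"method": "play_rows", "body": {
  "commands": [
    [[0.03, 0.03, 0], [0, 0, 0]],
    [[0.06, 0.065, 0], [0, 0, 0]],
    [[0.09, 0.1, 0], [0, 0, 0]],
    [[0.12, 0.13, 0], [0, 0, 0]],
    [[0.15, 0.155, 0], [0, 0, 0]],
    [[0.162, 0.169, -0.01], [0, 0, 0]],
    [[0.162, 0.169, -0.03], [0, 0, 0]],
    [[0.162, 0.169, -0.033], [0, 0, 0]],
    [[0.162, 0.169, -0.033], [0, 0, 0]],
    [[0.162, 0.169, -0.033], [0, 0, 0]]
  ]
}}

```text
time_s: 7.3
position: [0.5207, 0.4633, 0.1723]
tcp_rot: [[0.266, 0.001, 0.964], [-0.964, 0.001, 0.266], [-0.0, -1.0, 0.001]]
force: [0.5, 0.2, -0.9]
opening: 0.301
```

Run:
```python
from lidfit import *
s=st();w=capture('wrist');fit(w,s['position'],s['tcp_rot'])
b=capture('scene');P=cloud(b).reshape(-1,3)
c=np.array([.52,.462]);q=P[(np.hypot(*(P[:,:2]-c).T)<.055)]
for z0,z1 in ((.128,.142),(.079,.092),(.02,.07)):
    k=q[(q[:,2]>z0)&(q[:,2]<z1)];print(z0,len(k),np.r_[k.min(0),k.max(0)].round(4))
cv2.imwrite('pics/s3.png',np.hstack([cv2.resize(w['frame'][20:290,150:420],(400,400)),cv2.resize(b['frame'][140:290,180:330],(400,400))])[:,:,::-1])
```

```text
7.3 [0.5207 0.4633 0.1723] [ 0.53  0.21 -0.88] 0.3005547529866191 [ 32.5  40.4  74.6  -0.   64.9 107. ]
[[ 0.266  0.001  0.964]
 [-0.964  0.001  0.266]
 [-0.    -1.     0.001]]
6618 res 0.00055 plane y= [-0.0028  0.0018  0.032 ] normal world [-1.0e-04  2.5e-03  1.0e+00] ring tool x,z 0.0005 -0.0 0.0398
0.128 227 [0.4774 0.4216 0.128  0.557  0.502  0.142 ]
0.079 65 [0.4801 0.4237 0.079  0.5605 0.5011 0.0871]
0.02 461 [0.4787 0.4232 0.0205 0.5593 0.5054 0.07  ]
```

View pics/s3.png

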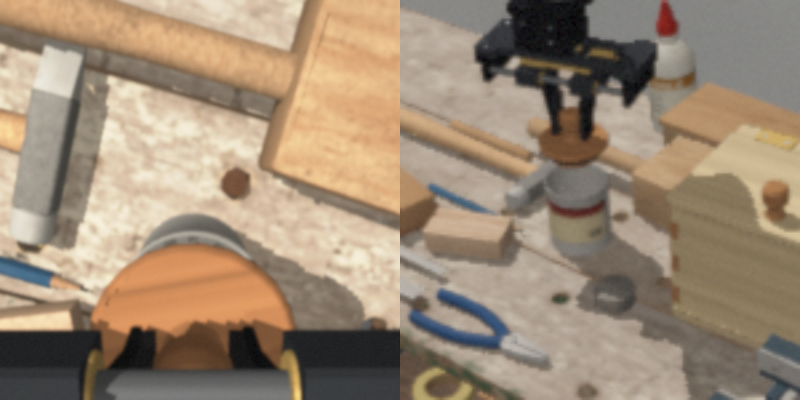

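The lid hangs level above the tin, with both on one axis in both crops. I'll descend, watching the force.

>>> {"method": "play_rows", "body": {
  "commands": [
    [[-0.001, -0.0005, -0.01], [0, 0, 0]],
    [[-0.001, -0.0005, -0.02], [0, 0, 0]],
    [[-0.001, -0.0005, -0.028], [0, 0, 0]],
    [[-0.001, -0.0005, -0.034], [0, 0, 0]],
    [[-0.001, -0.0005, -0.038], [0, 0, 0]],
    [[-0.001, -0.0005, -0.038], [0, 0, 0]]
  ]
}}

```text
time_s: 8.15
position: [0.5193, 0.4626, 0.1331]
tcp_rot: [[0.266, -0.001, 0.964], [-0.964, -0.0, 0.266], [0.0, -1.0, -0.001]]
force: [0.4, -0.5, -0.9]
opening: 0.306
```

>>> {"method": "play_rows", "body": {
  "commands": [
    [[0, 0, -0.002], [0, 0, 0]],
    [[0, 0, -0.004], [0, 0, 0]],
    [[0, 0, -0.005], [0, 0, 0]],
    [[0, 0, -0.005], [0, 0, 0]]
  ]
}}

```text
time_s: 8.65
position: [0.5199, 0.463, 0.1294]
tcp_rot: [[0.267, 0.001, 0.964], [-0.964, 0.001, 0.267], [-0.001, -1.0, 0.002]]
force: [-0.0, 0.4, 3.6]
opening: 0.302
```

Contact, with 3.6 N on the ring and about 4 mm to go.

>>> {"method": "play_rows", "body": {
  "commands": [
    [[0, 0, -0.001], [0, 0, 0]],
    [[0, 0, -0.002], [0, 0, 0]],
    [[0, 0, -0.003], [0, 0, 0]],
    [[0, 0, -0.003], [0, 0, 0]]
  ]
}}

```text
time_s: 9.15
position: [0.5195, 0.4626, 0.125]
tcp_rot: [[0.266, -0.0, 0.964], [-0.964, -0.0, 0.266], [0.0, -1.0, -0.0]]
force: [1.4, -0.1, 0.7]
opening: 0.303
```

>>> {"method": "play_rows", "body": {
  "commands": [
    [[0, 0, -0.001], [0, 0, 0]],
    [[0, 0, -0.002], [0, 0, 0]],
    [[0, 0, -0.002], [0, 0, 0]],
    [[0, 0, -0.002], [0, 0, 0]]
  ]
}}

```text
time_s: 9.65
position: [0.5198, 0.4627, 0.1247]
tcp_rot: [[0.267, 0.001, 0.964], [-0.964, 0.0, 0.267], [-0.0, -1.0, 0.001]]
force: [-0.7, -1.4, 6.1]
opening: 0.301
```

>>> {"method": "play_rows", "body": {
  "commands": [
    [[0, 0, -0.002], [0, 0, 0]],
    [[0, 0, -0.004], [0, 0, 0]],
    [[0, 0, -0.004], [0, 0, 0]],
    [[0, 0, -0.004], [0, 0, 0]]
  ]
}}

```text
time_s: 10.15
position: [0.5201, 0.4629, 0.1244]
tcp_rot: [[0.267, 0.003, 0.964], [-0.964, 0.001, 0.267], [-0.0, -1.0, 0.003]]
force: [-4.4, -3.2, 21.9]
opening: 0.301
```

Run:
```python
from lidfit import *
s=st();w=capture('wrist');fit(w,s['position'],s['tcp_rot'])
```

```text
10.15 [0.5201 0.4629 0.1244] [-4.4  -3.23 21.87] 0.3013641013321656 [ 32.5  43.6  76.6  -0.   59.7 107. ]
[[ 0.267  0.003  0.964]
 [-0.964  0.001  0.267]
 [-0.    -1.     0.003]]
6651 res 0.00055 plane y= [-0.0023  0.0093  0.0318] normal world [0.0058 0.0037 1.    ] ring tool x,z 0.0007 -0.0003 0.0398
```

It is bottomed at 22 N with no slip in the grip. I'll relax, open, then retreat.

>>> {"method": "play_rows", "body": {
  "commands": [
    [[0, 0, 0.003], [0, 0, 0]],
    [[0, 0, 0.005], [0, 0, 0]],
    [[0, 0, 0.005], [0, 0, 0]]
  ]
}}

```text
time_s: 10.58
position: [0.5197, 0.4627, 0.1248]
tcp_rot: [[0.267, 0.001, 0.964], [-0.964, 0.0, 0.267], [0.0, -1.0, 0.001]]
force: [0.8, -0.7, 6.1]
opening: 0.304
```

>>> {"method": "play_rows", "body": {
  "commands": [
    [[0, 0, 0], [0, 0, 0]],
    [[0, 0, 0], [0, 0, 0]],
    [[0, 0, 0], [0, 0, 0]],
    [[0, 0, 0], [0, 0, 0]]
  ],
  "gripper": 0.06
}}

```text
time_s: 11.08
position: [0.5191, 0.4625, 0.124]
tcp_rot: [[0.267, -0.001, 0.964], [-0.964, -0.001, 0.267], [0.0, -1.0, -0.001]]
force: [-0.3, 0.1, 0.2]
opening: 0.65
```

>>> {"method": "play_rows", "body": {
  "commands": [
    [[0, 0, 0.03], [0, 0, 0]],
    [[0, 0, 0.08], [0, 0, 0]],
    [[0, 0, 0.14], [0, 0, 0]],
    [[-0.04, -0.04, 0.19], [0, 0, 0]],
    [[-0.09, -0.08, 0.22], [0, 0, 0]],
    [[-0.12, -0.12, 0.22], [0, 0, 0]],
    [[-0.12, -0.12, 0.22], [0, 0, 0]],
    [[-0.12, -0.12, 0.22], [0, 0, 0]]
  ]
}}

```text
time_s: 12.08
position: [0.3997, 0.3427, 0.3452]
tcp_rot: [[0.266, 0.002, 0.964], [-0.964, 0.001, 0.266], [-0.001, -1.0, 0.002]]
force: [0.4, 0.2, 0.1]
opening: 0.69
```

Run:
```python
from h import *
s=st();w=capture('wrist');w=dict(w,p=s['position'],R=s['tcp_rot']);b=capture('scene');t=capture('top')
for n,P in (('W',wcloud(w)),('S',cloud(b)),('T',cloud(t))):
    P=P.reshape(-1,3)
    q=P[(np.hypot(*(P[:,:2]-[.52,.462]).T)<.05)&(abs(P[:,2]-.095)<.008)]
    if len(q)<20:print(n,len(q));continue
    A=np.c_[q[:,:2]-q[:,:2].mean(0),np.ones(len(q))];c=np.linalg.lstsq(A,q[:,2],rcond=None)[0]
    print(n,len(q),'tilt,z',c.round(4),cv2.minEnclosingCircle(q[:,:2].astype(np.float32)))
cv2.imwrite('pics/s4.png',np.hstack([cv2.resize(w['frame'][0:240],(440,400)) ,cv2.resize(b['frame'][170:260,205:295],(360,400))])[:,:,::-1])
```

```text
12.075 [0.3997 0.3427 0.3452] [0.36 0.16 0.06] 0.6898901033071094 [ 28.4  16.4  88.8   0.   74.7 103. ]
[[ 0.266  0.002  0.964]
 [-0.964  0.001  0.266]
 [-0.001 -1.     0.002]]
W 3742 tilt,z [0.0023 0.0016 0.0928] ((0.5195186138153076, 0.4618707597255707), 0.04055735096335411)
S 281 tilt,z [ 0.0105 -0.0031  0.0923] ((0.5180752277374268, 0.4608752429485321), 0.04172530397772789)
T 783 tilt,z [ 0.0026 -0.004   0.0945] ((0.5201183557510376, 0.46184542775154114), 0.0404566191136837)
```

View pics/s4.png

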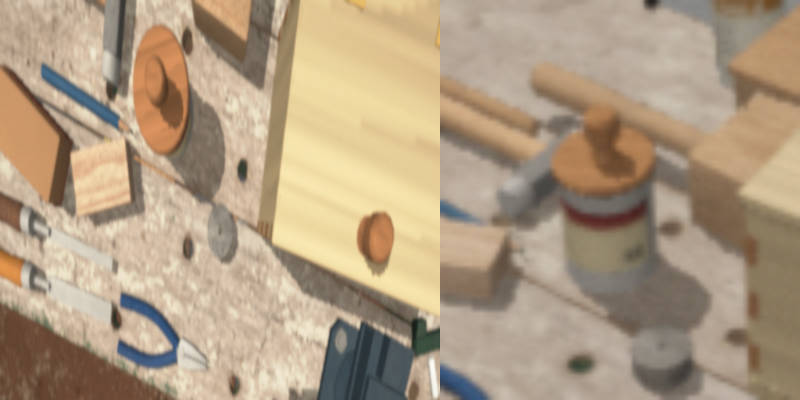

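The tin is standing with its lid seated and level (brim top about 94 mm, centre within 1 mm) at (160,90) in the wrist crop. Next I'll compute the box-knob approach: jaws along the hinge, tool leaning 35° towards the robot.

```bash
cat > box.py <<'E'
from h import *
from scipy.spatial.transform import Rotation as Ro
yaw=np.arctan(.0727);u=np.array([np.cos(yaw),np.sin(yaw),0]);v=np.array([-u[1],u[0],0]);z=np.array([0,0,1.])
K=np.array([.502,.1825,.1855]);H=K+.138*u-.0345*z
R0=np.c_[-v,-z,u]
def pose(lid,tilt0=-35,lift=.002,back=0):  # lid deg; tool rigid with lid
    R=Ro.from_rotvec(v*np.radians(lid+tilt0)).as_matrix()@R0
    k=H+Ro.from_rotvec(v*np.radians(lid)).apply(K-H)
    n=Ro.from_rotvec(v*np.radians(lid)).apply(z)
    return k+n*lift-R[:,1]*(.006+back),R
def delta(p,R,s): return (p-s['position']).round(4).tolist(),Ro.from_matrix(R@np.array(s['tcp_rot']).T).as_rotvec().round(3).tolist()
E
python3 - <<'E'
from box import *
s=st()
for b in (.08,0):
    p,R=pose(0,back=b);print(b,p.round(4),delta(p,R,s))
E
```

```text
12.225 [0.4007 0.3435 0.3443] [-0.63 -0.07 -0.07] 0.6886125626519052 [ 28.5  16.6  88.7   0.   74.7 103. ]
[[ 0.267  0.001  0.964]
 [-0.964  0.001  0.267]
 [-0.    -1.     0.001]]
0.08 [0.4528 0.1789 0.2579] ([0.0521, -0.1646, -0.0864], [0.104, -0.602, -0.191])
0 [0.4986 0.1823 0.1924] ([0.0979, -0.1613, -0.1519], [0.104, -0.602, -0.191])
```

>>> {"method": "play_rows", "body": {
  "commands": [
    [[0.01, -0.03, -0.01], [0.026, -0.15, -0.048]],
    [[0.02, -0.07, -0.02], [0.052, -0.3, -0.095]],
    [[0.03, -0.11, -0.03], [0.078, -0.45, -0.143]],
    [[0.045, -0.14, -0.04], [0.104, -0.602, -0.191]],
    [[0.052, -0.165, -0.06], [0.104, -0.602, -0.191]],
    [[0.052, -0.165, -0.086], [0.104, -0.602, -0.191]],
    [[0.052, -0.165, -0.086], [0.104, -0.602, -0.191]],
    [[0.052, -0.165, -0.086], [0.104, -0.602, -0.191]]
  ],
  "gripper": 0.055
}}

```text
time_s: 13.22
position: [0.4526, 0.1782, 0.259]
tcp_rot: [[0.073, 0.572, 0.817], [-0.997, 0.042, 0.06], [-0.0, -0.819, 0.574]]
force: [0.4, 0.6, 0.2]
opening: 0.636
```

Run:
```python
from box import *
s=st();w=capture('wrist');save(w,'w5');w=dict(w,p=s['position'],R=s['tcp_rot'])
p,R=pose(0);print(delta(p,R,s))
P=wcloud(w).reshape(-1,3);q=P[(np.hypot(*(P[:,:2]-K[:2]).T)<.03)&(P[:,2]>.18)&(P[:,2]<.21)]
print(len(q),q.mean(0),cv2.minEnclosingCircle(q[:,:2].astype(np.float32)) if len(q)>5 else '')
```

```text
13.225 [0.4526 0.1782 0.259 ] [0.37 0.61 0.18] 0.635721118226204 [ 10.4  12.3 123.4 -20.6  10.1 115.4]
[[ 0.073  0.572  0.817]
 [-0.997  0.042  0.06 ]
 [-0.    -0.819  0.574]]
([0.046, 0.0041, -0.0665], [-0.0, 0.0, -0.001])
1209 [0.49939618 0.18123952 0.19391748] ((0.5015529990196228, 0.18139663338661194), 0.013878261670470238)
```

View pics/w5.png

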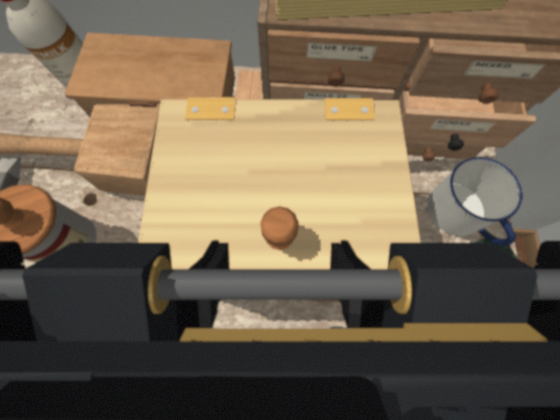

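The knob is centred between the open fingers, at about (279,227). Joint 5 is close to singular, so I'll use a gentler 22° lean.

```bash
sed -i 's/tilt0=-35/tilt0=-22/;s/K=np.array(.*)/K=np.array([.502,.182,.1855])/' box.py; sed -n 4p box.py
python3 - <<'E'
from box import *
s=st()
for b in (.06,0):
    p,R=pose(0,back=b);print(p.round(4),delta(p,R,s))
E
```

```text
K=np.array([.502,.182,.1855]);H=K+.138*u-.0345*z
13.275 [0.4526 0.1783 0.2594] [-0.02  0.16  1.4 ] 0.6321259471518282 [ 10.4  12.3 123.4 -20.6  10.1 115.4]
[[ 0.073  0.573  0.816]
 [-0.997  0.042  0.06 ]
 [-0.    -0.819  0.574]]
[0.4773 0.1802 0.2487] ([0.0247, 0.0019, -0.0107], [-0.017, 0.227, -0.001])
[0.4998 0.1818 0.1931] ([0.0471, 0.0036, -0.0663], [-0.017, 0.227, -0.001])
```

>>> {"method": "play_rows", "body": {
  "commands": [
    [[0.01, 0.001, 0], [-0.008, 0.11, 0]],
    [[0.025, 0.002, -0.011], [-0.017, 0.227, 0]],
    [[0.032, 0.002, -0.03], [-0.017, 0.227, 0]],
    [[0.04, 0.003, -0.048], [-0.017, 0.227, 0]],
    [[0.045, 0.0035, -0.061], [-0.017, 0.227, 0]],
    [[0.047, 0.0035, -0.066], [-0.017, 0.227, 0]],
    [[0.047, 0.0035, -0.066], [-0.017, 0.227, 0]],
    [[0.047, 0.0035, -0.066], [-0.017, 0.227, 0]]
  ]
}}

```text
time_s: 14.28
position: [0.4985, 0.1813, 0.1931]
tcp_rot: [[0.073, 0.373, 0.925], [-0.997, 0.027, 0.068], [0.0, -0.927, 0.374]]
force: [0.2, -0.2, 0.1]
opening: 0.633
```

Run:
```python
from box import *
s=st()
p,R=pose(0);print(delta(p,R,s))
```

```text
14.275 [0.4985 0.1813 0.1931] [ 0.19 -0.16  0.15] 0.6333930739423596 [  8.9  22.9 113.6  -4.8  21.7  98.8]
[[ 0.073  0.373  0.925]
 [-0.997  0.027  0.068]
 [ 0.    -0.927  0.374]]
([0.0012, 0.0006, -0.0001], [0.001, -0.001, -0.0])
```

>>> {"method": "play_rows", "body": {
  "commands": [
    [[0.001, 0, 0], [0, 0, 0]],
    [[0.001, 0, 0], [0, 0, 0]],
    [[0.001, 0, 0], [0, 0, 0]],
    [[0.001, 0, 0], [0, 0, 0]],
    [[0.001, 0, 0], [0, 0, 0]],
    [[0.001, 0, 0], [0, 0, 0]]
  ],
  "gripper": 0.0
}}

```text
time_s: 15.02
position: [0.4994, 0.1817, 0.1926]
tcp_rot: [[0.073, 0.372, 0.925], [-0.997, 0.027, 0.068], [-0.0, -0.928, 0.373]]
force: [-1.1, 5.4, 0.8]
opening: 0.301
```

Run:
```python
from box import *
s=st()
q,Q=pose(0);print('err',delta(q,Q,s))
for L in range(3,64,3):
    p,R=pose(L);print(L,(p-q).round(4).tolist(),(v*np.radians(L)).round(3).tolist())
```

```text
15.025 [0.4994 0.1817 0.1926] [-1.12  5.39  0.81] 0.30116201132943504 [  8.9  23.  113.4  -4.7  21.7  98.7]
[[ 0.073  0.372  0.925]
 [-0.997  0.027  0.068]
 [-0.    -0.928  0.373]]
err ([0.0004, 0.0002, 0.0004], [0.0, -0.001, -0.0])
3 [0.0024, 0.0002, 0.0073] [-0.004, 0.052, 0.0]
6 [0.0052, 0.0004, 0.0144] [-0.008, 0.104, 0.0]
9 [0.0083, 0.0006, 0.0214] [-0.011, 0.157, 0.0]
12 [0.0118, 0.0009, 0.0282] [-0.015, 0.209, 0.0]
15 [0.0156, 0.0011, 0.0349] [-0.019, 0.261, 0.0]
18 [0.0198, 0.0014, 0.0413] [-0.023, 0.313, 0.0]
21 [0.0243, 0.0018, 0.0475] [-0.027, 0.366, 0.0]
24 [0.0292, 0.0021, 0.0534] [-0.03, 0.418, 0.0]
27 [0.0343, 0.0025, 0.0591] [-0.034, 0.47, 0.0]
30 [0.0397, 0.0029, 0.0645] [-0.038, 0.522, 0.0]
33 [0.0454, 0.0033, 0.0696] [-0.042, 0.574, 0.0]
36 [0.0514, 0.0037, 0.0744] [-0.046, 0.627, 0.0]
39 [0.0576, 0.0042, 0.0789] [-0.049, 0.679, 0.0]
42 [0.064, 0.0047, 0.083] [-0.053, 0.731, 0.0]
45 [0.0706, 0.0051, 0.0869] [-0.057, 0.783, 0.0]
48 [0.0775, 0.0056, 0.0903] [-0.061, 0.836, 0.0]
51 [0.0845, 0.0061, 0.0934] [-0.065, 0.888, 0.0]
54 [0.0916, 0.0067, 0.0961] [-0.068, 0.94, 0.0]
57 [0.0989, 0.0072, 0.0985] [-0.072, 0.992, 0.0]
60 [0.1063, 0.0077, 0.1004] [-0.076, 1.044, 0.0]
63 [0.1138, 0.0083, 0.102] [-0.08, 1.097, 0.0]
```

>>> {"method": "play_rows", "body": {
  "commands": [
    [[0.0024, 0.0005, 0.0073], [-0.004, 0.052, 0]],
    [[0.0052, 0.0009, 0.0144], [-0.008, 0.104, 0]],
    [[0.0083, 0.0011, 0.0214], [-0.011, 0.157, 0]],
    [[0.0118, 0.0014, 0.0282], [-0.015, 0.209, 0]],
    [[0.0156, 0.0016, 0.0349], [-0.019, 0.261, 0]],
    [[0.0198, 0.0019, 0.0413], [-0.023, 0.313, 0]],
    [[0.0243, 0.0023, 0.0475], [-0.027, 0.366, 0]],
    [[0.0292, 0.0026, 0.0534], [-0.03, 0.418, 0]],
    [[0.0343, 0.003, 0.0591], [-0.034, 0.47, 0]],
    [[0.0397, 0.0034, 0.0645], [-0.038, 0.522, 0]]
  ]
}}

```text
time_s: 16.27
position: [0.5382, 0.1845, 0.2565]
tcp_rot: [[0.073, -0.145, 0.987], [-0.997, -0.011, 0.072], [0.0, -0.989, -0.145]]
force: [-0.5, 0.9, -2.6]
opening: 0.3
```

```bash
cat >> box.py <<'E'
def lidang():
    b=capture('top');P=cloud(b).reshape(-1,3);d=P-H;a=d@u;c=d@v;h=d[:,2]
    m=(np.hypot(a,h)<.165)&(np.hypot(a,h)>.05)&(abs(c)<.105)&(abs(c)>.05)&(h>.02)&(a<.03)&(a>-.16);a,h,c=a[m],h[m],c[m]
    best=None
    for t in np.radians(np.arange(0,80,.25)):  # plane: n.(a,h)=.011 , n=(sin t,cos t)
        k=np.sum(abs(a*np.sin(t)+h*np.cos(t)-.011)<.003)
        if best is None or k>best[0]:best=(k,np.degrees(t))
    print('lid angle top cam',best,len(a));return b
E
python3 - <<'E'
from box import *
s=st();lidang()
p,R=pose(30);print(delta(p,R,s))
E
```

```text
16.275 [0.5382 0.1845 0.2565] [-0.51  0.89 -2.62] 0.2995939512167466 [ 7.4 28.6 84.2  0.5 75.6 93.1]
[[ 0.073 -0.145  0.987]
 [-0.997 -0.011  0.072]
 [ 0.    -0.989 -0.145]]
lid angle top cam (np.int64(704), np.float64(29.75)) 775
([0.0013, 0.0003, 0.001], [0.001, -0.006, -0.0])
```

>>> {"method": "play_rows", "body": {
  "commands": [
    [[0.0057, 0.0004, 0.0051], [-0.004, 0.052, 0]],
    [[0.0117, 0.0008, 0.0099], [-0.008, 0.104, 0]],
    [[0.0179, 0.0013, 0.0144], [-0.011, 0.157, 0]],
    [[0.0243, 0.0018, 0.0185], [-0.015, 0.209, 0]],
    [[0.0309, 0.0022, 0.0224], [-0.019, 0.261, 0]],
    [[0.0378, 0.0027, 0.0258], [-0.023, 0.313, 0]],
    [[0.0448, 0.0032, 0.0289], [-0.027, 0.366, 0]],
    [[0.0519, 0.0038, 0.0316], [-0.03, 0.418, 0]],
    [[0.0592, 0.0043, 0.034], [-0.034, 0.47, 0]],
    [[0.0666, 0.0048, 0.0359], [-0.038, 0.522, 0]]
  ]
}}

```text
time_s: 17.58
position: [0.6052, 0.1893, 0.2934]
tcp_rot: [[0.073, -0.618, 0.783], [-0.997, -0.045, 0.057], [0.0, -0.785, -0.619]]
force: [-2.9, 0.8, 2.3]
opening: 0.304
```

>>> {"method": "play_rows", "body": {
  "commands": [
    [[0, 0, 0], [0, 0, 0]],
    [[0, 0, 0], [0, 0, 0]],
    [[0, 0, 0], [0, 0, 0]],
    [[0, 0, 0], [0, 0, 0]]
  ]
}}

```text
time_s: 18.08
position: [0.6053, 0.1893, 0.2934]
tcp_rot: [[0.073, -0.616, 0.785], [-0.997, -0.045, 0.057], [0.0, -0.787, -0.617]]
force: [-1.9, 0.9, 4.9]
opening: 0.3
```

Run:
```python
from box import *
s=st();b=lidang()
p,R=pose(60);print(delta(p,R,s),np.abs(s['qvel']).max())
a=capture('scene');w=capture('wrist')
for n,P in (('S',cloud(a)),('T',cloud(b))):
    P=P.reshape(-1,3)
    q=P[(np.hypot(*(P[:,:2]-[.52,.462]).T)<.05)&(abs(P[:,2]-.095)<.008)]
    if len(q)<20:print(n,len(q));continue
    A=np.c_[q[:,:2]-q[:,:2].mean(0),np.ones(len(q))];c=np.linalg.lstsq(A,q[:,2],rcond=None)[0]
    print(n,len(q),'tilt,z',c.round(4),cv2.minEnclosingCircle(q[:,:2].astype(np.float32)))
cv2.imwrite('pics/s6.png',np.hstack([cv2.resize(a['frame'][120:330,160:440],(400,300)),cv2.resize(b['frame'][90:300,180:460],(400,300))])[:,:,::-1])
```

```text
18.075 [0.6053 0.1893 0.2934] [-1.94  0.94  4.9 ] 0.2999234684860855 [  6.6  46.1  51.8   1.7 120.1  92.8]
[[ 0.073 -0.616  0.785]
 [-0.997 -0.045  0.057]
 [ 0.    -0.787 -0.617]]
lid angle top cam (np.int64(574), np.float64(59.75)) 596
([0.0007, 0.0003, 0.0001], [0.0, -0.002, -0.001]) 0.1836737241956668
S 284 tilt,z [ 0.0225 -0.0002  0.0923] ((0.5128571391105652, 0.46265751123428345), 0.04270552098751068)
T 781 tilt,z [0.0039 0.0012 0.0944] ((0.5199223756790161, 0.46195900440216064), 0.04041864722967148)
```

View pics/s6.png

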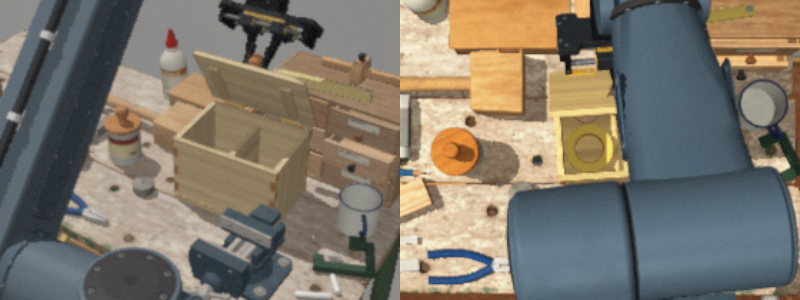

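The picture shows the box lid held open at about (255,80) in the left crop, the tin closed and upright at (122,130), and the other things where they were. The lid measures 59.75° and is steady, so I'm handing in.

Run:
```python
from h import *
print(hand_in())
```

```text
the job is handed in; nothing more can be done
None
```

The tin is closed and the box lid is being held open at about 60°. I handed the job in at about 18 s of the 54 s; no verdict came back.

- **Tin:** I pressed the stopper lid to a hard stop, at about 22 N, with no slip in the grip. The last top-camera check put the brim top at about 94 mm against a nominal 95 mm. It was level to about 0.2° and centred within about 1 mm, with the tin upright.
- **Box lid:** I lifted it by its knob along the hinge arc. The top camera measured it at 59.75°, and the tool is within 1 mm of the pose planned for 60°. It was steady, with the fingers still closed on the knob and the wrist reading about 5 N. It never came near its stop.
- **Other things on the bench:** They look untouched in the last pictures. I judged this by eye and did not measure how far anything had moved.
- **A check that disagreed:** In the last check the scene camera gave the tin lid about 1.3° of tilt and a centre 7 mm off. Its view is slanted and much coarser (284 points against 781). Its earlier readings of the tin were 1–2 mm off as well, so I went with the top camera.

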